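# Weigh a test tile on the sprung hook scale

### The arm

A 7-joint arm with a two-finger parallel gripper is mounted at the origin on the work surface. World frame = base frame: x ahead of the robot, y to its left, z up, the work surface at z = 0. Lengths are in m, angles in rad, forces in N, time in s.
With the tool pointing down it reaches from about 0.4 to 0.75 m from the base axis. Payload 19.5 kg.
Tool frame: the origin (TCP) lies midway between the tips of the shut fingers; the grasp point (between the pads) lies 19 mm behind it; z points along the fingers, y is the direction in which the jaws open and shut (so a half turn about z gives the same grasp; the last joint's range is limited). The gripper opens to 85 mm and grips with 20 to 120 N. Pads are 22 mm wide; open, the fingers measure 114 mm over their backs; the gripper's body (76 mm by 85 mm) begins 54 mm behind the grasp point. The pads swing forward as they close: fully open they stand 13 mm farther back than shut.
Start: joints at [1.227, 0.707, -0.028, 1.485, 0.022, 0.951, -0.075], TCP at [0.171, -0.549, 0.231] pointing down, gripper open.
Joint ranges: [-2.71, 2.71], [-0.32, 2.16], [-1.57, 1.52], [0, 2.45], [-1.46, 4.6], [0, 2.02], [-2.83, 2.83]. Speed limits (rad/s): [1.89, 1.89, 2.57, 2.57, 3.01, 3.01, 3.01].

### API

Orientations are given as a unit quaternion [x, y, z, w].
In Python, from station import read_state, grab_frame, hand_in gives the robot as it stands. The module is installed in compiled form; this text tells all that it offers.
- The arm moves only by the tool drive_tool, never from a script. Its argument "targets" is a list that holds one entry, the list of rows, each a list of 5 numbers: the shift along the tool's x, y, z in cm, then the turn about the tool's z in rad, then the opening, from -1 (shut) to 1 (fully open). A call has 1 to 12 rows; each row shifts and turns the pose as measured when the row begins, along the tool's axes as they then stand; what a row does not reach is not made up. A row lasts 1/12 s, in which the tool goes at most 41.7 mm and 7.16 degrees, less where a joint would pass 70% of its speed; a pose out of reach is approached as far as the arm can. A call is refused whole if a number of a shift passes 4.17 or a number of a turn 0.125, either way. A call with a gripper value outside its range is refused whole. The fingers move at their own pace and stop on an object; "squeeze" is the grip in N (left out, the last holds). Time passes only in rows, so rows that do not move let the fingers close. It gives the time, the measured TCP pose, the force and the opening at its end, in the units of the state.
- read_state(): the state, without advancing time (a new reading comes with each control period).
- grab_frame(name): name is "scene" or "top" or "wrist"; returns a dict with "pixels" (400x640x3 uint8, blue, green, red), "camera_matrix" (3x3 intrinsics, pixels), "pose" (4x4, takes a point from camera to world coordinates); the wrist camera has in their place "tool_from_camera" (4x4, takes a point from camera to tool coordinates, whose origin is the TCP and whose axes are the flange's). Camera axes: x right, y down, z forward; pixel columns grow to the right and rows downward; lengths in m; the calibration is good to about 2 mm. A picture is of the moment at which its call begins: read the wrist's pose just before it. There is no depth.
- hand_in(): hands the job in, once; it reports no verdict.
The state is a dict: "time": time; "joint_pos": joint angles; "qvel": joint speeds; "effort": joint torques, N m; "tool_pos": TCP position; "eef_rot": TCP orientation; "contact_force": force on the tool from outside, world axes, zero at the start; "ft_torque": the same for the moment, N m; "gripper_width": finger opening in m.
Only numpy, scipy, OpenCV 4.12 (cv2) and the standard library are available. Lean on these libraries where they do the work, as an engineer would, in place of code of your own. Each camera call takes 0.05 s, during which the arm holds its last target. There are 200 camera calls.

### The job

Weigh the pale green T-shaped test tile: lift it off the plywood plank, hang it by its hole on the scale's sprung hook, letting its weight onto the spring so gradually that the hook neither drops nor jumps when you let go and is never drawn down to the red mark, and leave it hanging untouched and still for two seconds. Then take it off just as gently, without the hook snapping back, and set it down, without dropping it, upright near the middle of the cream kiln shelf. Leave the brown tile and everything else where they are.

Things in the scene. Friction and masses are not known exactly. Their poses are not given: they have to be found in the camera images.
- tile_center (a point): Pale green ceramic test tile, an upside-down T standing on the plank: slab 12 mm thick (own x), 80 wide (y), 150 tall (z, up), in the middle of a foot 70 (x) by 80 by 12 thick. This point is its centre, 75 mm above its underside, and the centre of a 26 x 26 mm hole through the slab along x, upper corners cut 8 mm at 45 degrees. Pinch the slab above the hole. Mass unknown, 0.27 to 0.68 kg
- brown_tile_center (a point): Dark brown test tile of the same shape, on the same plank; not to be used. Its centre, 75 mm above its underside
- plank: Plywood plank 360 mm (x) by 320 mm (y), 12 mm thick, fixed; origin at the centre of its underside
- scale: Spring scale: grey base plate 180 x 110 mm, 12 mm thick, and an aluminium column 46 mm wide, 340 mm tall, with a white graduated face, fixed. Origin under the column; own -x is the way the hook points, +x away from it
- hook_seat (a point): Where the tile is to hang: top of the 8 mm steel hook rod, 132 mm in front of the column, 230 mm above the table unloaded. The rod runs along own x, free tip to -x. The tip rises from 25 mm in front of this point, ends 36 mm in front, its top 10 mm above this point. A brass collar, 22 mm across, stops the tile 23 mm behind (+x). The hook slides straight down under load and springs back
- hook (a joint): How far the hook is drawn down, m: 0 unloaded (upper stop), grows downwards. The spring starts to yield at 0.3 N, then gives 1 mm per 0.1 N (100 N/m), lightly damped; the tile alone draws it down 23 to 63 mm. The red mark is at 0.085, the lower stop at 0.095
- kiln_shelf: Cream ceramic kiln shelf slab 180 x 180 mm, 15 mm thick, fixed flat on the table; origin at the centre of its underside
- mug: Reddish bisque mug, 76 mm across, 85 mm tall, handle at own +y, on the plank; origin at the centre of its underside
- flat_tile: Pale green flat square tile 60 x 60 x 8 mm lying on the plank; origin at the centre of its underside
- rib: Grey-stained wooden rib tool about 80 x 56 x 6 mm lying on the plank; origin at the underside
- jar_lid: Blue plastic jar lid 72 mm across, 12 mm tall, on the table; origin at the centre of its underside
- glaze_jar: White jar with blue cap, 70 mm across, 100 mm tall, on the table; origin at the centre of its underside
There are look-alikes about, which are no part of the job. Of the things like the part that bears tile_center, leave any that is purple; of the rest the larger one is meant.

How it is judged:
By the outcome, as a careful person would: the job done as asked, in the order asked, and still so for the second after the job is handed in, with the robot touching nothing.
It also fails if it takes over 67 s, if anything falls off the work surface, if the arm or the gripper's body presses on something with over 40 N, if the wrist force passes 120 N, or if a joint passes its speed limit or range.

## Working session

There is one attempt and no reset: what is moved stays moved. The work goes in short steps, Python scripts to look and compute and a tool call to move; the robot and the scene stay as the last step left them, time stands still between calls to the robot, and variables do not carry over. Pictures are saved under pics/ and viewed, about 8 in all and at most 12, crops included, and the job is handed in when it is done.

Besides the shell and the picture viewer there is one more tool, called after ">>>" as a command line: name --argument value ..., lists and objects as JSON in quotes. drive_tool: Moves the arm, as the interface text tells. Its arguments: {"type":"object","properties":{"targets":{"type":"array"},"squeeze":{"type":"number"}},"required":["targets"]}

```bash
mkdir -p pics
cat > h.py <<'E'
import numpy as np, cv2
from scipy.spatial.transform import Rotation as R
from station import read_state, grab_frame
def cam(f,s=None):
    K=np.array(f["camera_matrix"])
    if "pose" in f: return K,np.array(f["pose"])
    T=np.eye(4);T[:3,:3]=R.from_quat(s["eef_rot"]).as_matrix();T[:3,3]=s["tool_pos"]
    return K,T@np.array(f["tool_from_camera"])
def ray(K,P,u,v):
    d=P[:3,:3]@np.linalg.inv(K)@[u,v,1]; return P[:3,3],d
def atz(K,P,u,v,z):
    o,d=ray(K,P,u,v); return o+d*(z-o[2])/d[2]
def proj(K,P,X):
    c=np.linalg.inv(P)@np.r_[X,1]; p=K@c[:3]; return p[:2]/p[2]
E
python3 - <<'E'
from h import *
s=read_state(); print({k:np.round(v,3) for k,v in s.items()})
for n in("scene","top"):
    f=grab_frame(n); cv2.imwrite(f"pics/{n}.png",f["pixels"]); K,P=cam(f); np.savez(f"{n}.npz",K=K,P=P); print(np.round(K,1),np.round(P,3))
E
```

```text
{'time': np.float64(0.0), 'joint_pos': array([ 1.227,  0.707, -0.028,  1.485,  0.022,  0.951, -0.075]), 'qvel': array([ 0.001, -0.   ,  0.   , -0.001, -0.001, -0.001,  0.   ]), 'effort': array([-0.0000e+00, -8.8320e+01,  1.2340e+00, -2.3617e+01,  1.7000e-02,
        7.0000e-03,  0.0000e+00]), 'tool_pos': array([ 0.171, -0.549,  0.231]), 'eef_rot': array([ 0.989,  0.15 , -0.   , -0.001]), 'contact_force': array([ 0.073, -1.229, -0.687]), 'ft_torque': array([ 0.001, -0.025, -0.022]), 'gripper_width': np.float64(0.086)}
[[386.9   0.  320.8]
 [  0.  386.9 201.4]
 [  0.    0.    1. ]] [[-0.636  0.515 -0.575  1.1  ]
 [ 0.772  0.439 -0.46   0.551]
 [ 0.016 -0.736 -0.677  0.866]
 [ 0.     0.     0.     1.   ]]
[[473.2   0.  316.9]
 [  0.  473.2 186.1]
 [  0.    0.    1. ]] [[-0.005 -0.993  0.117  0.342]
 [-1.     0.002 -0.028  0.087]
 [ 0.027 -0.117 -0.993  1.299]
 [ 0.     0.     0.     1.   ]]
```

View pics/scene.png

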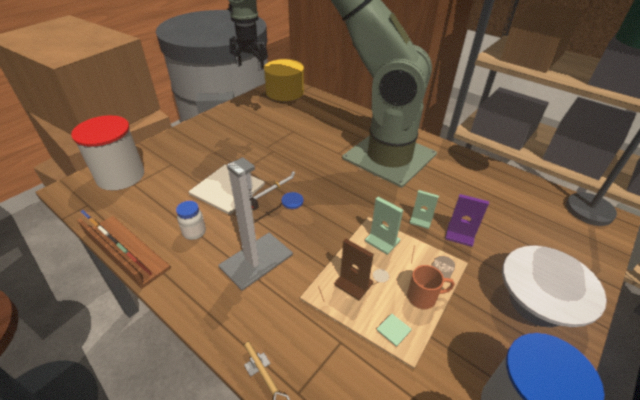

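View pics/top.png

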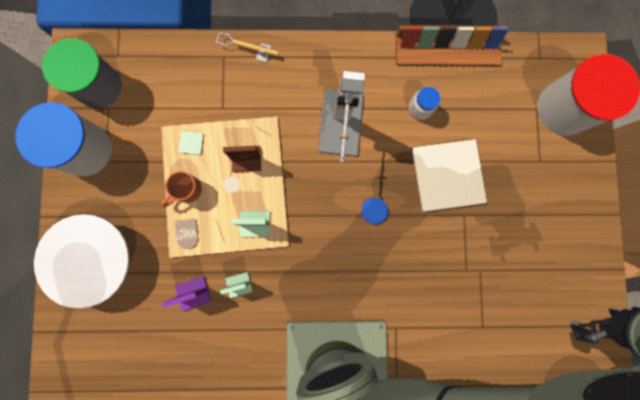

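The scene view shows the large green tile at about (384,225), the hook running from (255,200) to (293,176), and the shelf at (227,187). In the top view the tile is near (254,222), the hook runs from (347,100) to (342,160), and the shelf is near (450,175). I'll enlarge these areas to measure them.

Run:
```python
from h import *
t=cv2.imread("pics/top.png"); s=cv2.imread("pics/scene.png")
def c(i,x,y,w,h,k):
    o=cv2.resize(i[y:y+h,x:x+w],None,fx=k,fy=k,interpolation=cv2.INTER_CUBIC)
    for a in range((-x)%10,w,10): cv2.putText(o,str(x+a)if (x+a)%20==0 else"|",(int(a*k),8),0,.3,(0,0,255),1)
    for a in range((-y)%10,h,10): cv2.putText(o,str(y+a),(0,int(a*k)+4),0,.3,(0,0,255),1)
    return o
A=np.hstack([c(t,220,195,66,50,6),c(t,312,66,66,50*2,6)[:300]*1])
B=np.hstack([c(s,350,190,66,50,6),c(s,235,160,66,50,6)])
A=np.hstack([c(t,220,195,66,50,6),c(t,310,115,66,50,6)])
cv2.imwrite("pics/m.png",np.vstack([A,B]))
```

```text
(no output)
```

View pics/m.png

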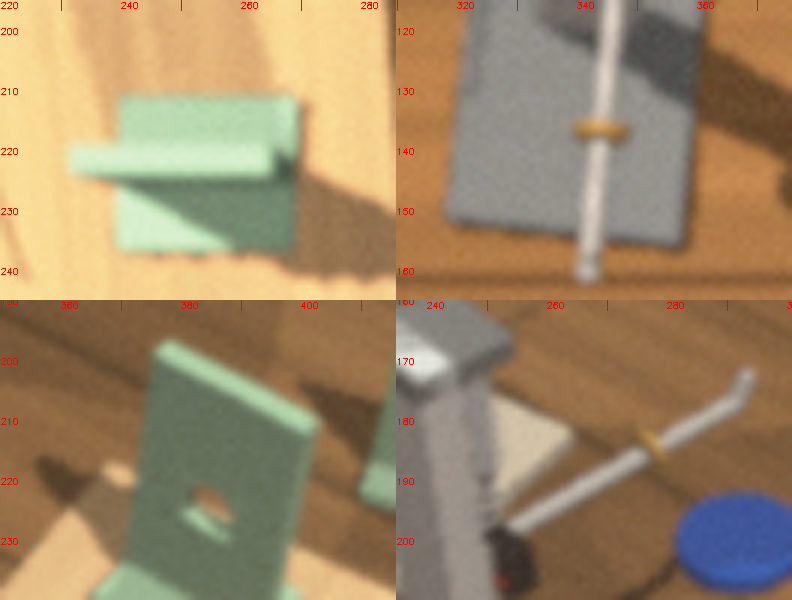

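Run:
```python
from h import *
T=np.load("top.npz");S=np.load("scene.npz");K,P=T["K"],T["P"];K2,P2=S["K"],S["P"]
c=[(239.7,211),(269.7,211),(269.5,236.3),(239.5,236.5)]
X=np.array([atz(K,P,*p,.024) for p in c]); print("foot",X.round(4),X.mean(0).round(4))
print("edges",np.linalg.norm(X-np.roll(X,1,0),axis=1).round(4))
for p in[(231.5,222),(265.5,221.5)]: print("slabtop",atz(K,P,*p,.162).round(4))
def tri(a,b):
    o,d=ray(K,P,*a);o2,d2=ray(K2,P2,*b);A=np.c_[d,-d2];t=np.linalg.lstsq(A,o2-o,rcond=None)[0];p,q=o+d*t[0],o2+d2*t[1];return ((p+q)/2).round(4),np.linalg.norm(p-q).round(4)
print("collar",tri((344,136.8),(277.5,184.2)),"tip",tri((342,160),(293.7,173)))
print("collar z",atz(K,P,344,136.8,.226),"tip",atz(K,P,342.1,161,.236),"rod",atz(K,P,346,119,.226))
# column base plate front edge
print("plate",atz(K,P,318.5,151.5,.012),atz(K,P,358,156,.012))
print("shelf",[atz(K,P,*p,.015).round(3) for p in[(413,147),(477,140),(486,203),(422,211)]])
print("shelfc",np.mean([atz(K,P,*p,.015) for p in[(413,147),(477,140),(486,203),(422,211)]],0))
print("brown",atz(K,P,243,155,.162),"jarlid",atz(K,P,375,211,.012),"tilehole chk",proj(K2,P2,np.r_[X.mean(0)[:2],.087]))
```

```text
foot [[0.4248 0.2594 0.024 ]
 [0.4245 0.179  0.024 ]
 [0.3568 0.1791 0.024 ]
 [0.3567 0.259  0.024 ]] [0.3907 0.2191 0.024 ]
edges [0.0681 0.0804 0.0677 0.0799]
slabtop [0.3896 0.2599 0.162 ]
slabtop [0.3905 0.179  0.162 ]
collar (array([ 0.5821, -0.0057,  0.2295]), np.float64(0.0003)) tip (array([ 0.5268, -0.    ,  0.2353]), np.float64(0.0001))
collar z [ 0.58293217 -0.00610834  0.226     ] tip [ 5.24399359e-01 -2.39883842e-04  2.36000000e-01] rod [ 0.62517829 -0.01126551  0.226     ]
plate [0.5895057  0.04640485 0.012     ] [ 0.5768907  -0.06291258  0.012     ]
shelf [array([ 0.602, -0.216,  0.015]), array([ 0.622, -0.396,  0.015]), array([ 0.445, -0.414,  0.015]), array([ 0.424, -0.236,  0.015])]
shelfc [ 0.5231126  -0.31544651  0.015     ]
brown [0.55193984 0.23473168 0.162     ] jarlid [ 0.42440768 -0.10719406  0.012     ] tilehole chk [385.72853563 223.15107427]
```

>>> drive_tool --targets '[[[0, 0, -1, -0.125, 1], [0, 0, -1, -0.125, 1], [0, 0, -1, -0.125, 1], [0, 0, -1, -0.125, 1], [0, 0, -1, -0.125, 1], [0, 0, -1, -0.125, 1], [0, 0, -1, -0.125, 1], [0, 0, -1, -0.125, 1], [0, 0, -1, -0.125, 1], [0, 0, -1, -0.125, 1], [0, 0, -1, -0.02, 1], [0, 0, -1, 0, 1]]]'

```text
time: 1.1
tool_pos: [0.1699, -0.5473, 0.3515]
eef_rot: [0.702, 0.712, 0.002, -0.005]
contact_force: [-0.4, 0.4, 0.3]
gripper_width: 0.0858
```

>>> drive_tool --targets '[[[2.8, 2.6, 0, 0, 1], [2.8, 2.6, 0, 0, 1], [2.8, 2.6, 0, 0, 1], [2.8, 2.6, 0, 0, 1], [2.8, 2.6, 0, 0, 1], [2.8, 2.6, 0, 0, 1], [2.8, 2.6, 0, 0, 1], [2.8, 2.6, 0, 0, 1], [2.8, 2.6, 0, 0, 1], [3.5, 0.5, 0, 0, 1], [3.5, 0.5, 0, 0, 1], [3.5, 0, 0, 0, 1]]]'

```text
time: 2.1
tool_pos: [0.4162, -0.1764, 0.3508]
eef_rot: [0.706, 0.708, 0.001, -0.008]
contact_force: [2.3, 0.6, -1.3]
gripper_width: 0.0853
```

>>> drive_tool --targets '[[[3.8, 0, 0, 0, 1], [3.8, 0, 0, 0, 1], [3.8, 0, 0, 0, 1], [3.8, 0, 0, 0, 1], [3.8, 0, 0, 0, 1], [3.8, 0, 0, 0, 1], [3.8, 0, 0, 0, 1], [3.8, 0, 0, 0, 1], [3.8, 0, 0, 0, 1]]]'

```text
time: 2.85
tool_pos: [0.411, 0.181, 0.3544]
eef_rot: [0.707, 0.707, 0.0, -0.008]
contact_force: [1.8, -0.6, -0.2]
gripper_width: 0.0851
```

>>> drive_tool --targets '[[[1.3, -0.7, 2.5, 0, 1], [1.3, -0.7, 2.5, 0, 1], [1.2, -0.6, 2.5, 0, 1], [0, 0, 2, 0, 1], [0, 0, 0, 0, 1], [0, 0, 0, 0, 1]]]'

```text
time: 3.35
tool_pos: [0.3862, 0.2313, 0.2567]
eef_rot: [0.703, 0.711, 0.001, -0.009]
contact_force: [-0.2, 0.5, 1.3]
gripper_width: 0.0854
```

Run:
```python
from h import *
s=read_state();f=grab_frame("wrist");K,P=cam(f,s);np.savez("wrist.npz",K=K,P=P)
print(s["tool_pos"].round(4),s["eef_rot"].round(4),s["contact_force"].round(2),s["joint_pos"].round(2))
im=f["pixels"].copy()
for n,p in{"slab":(.391,.219,.162),"a":(.391,.259,.162),"b":(.391,.179,.162)}.items():
    u=proj(K,P,p);print(n,u.round(1));cv2.circle(im,tuple(int(x) for x in u),3,(0,0,255),1)
cv2.imwrite("pics/w1.png",im)
```

```text
[0.3862 0.2313 0.2567] [ 0.7027  0.7114  0.0013 -0.0094] [-0.19  0.46  1.27] [-0.3   0.52 -0.49  1.86  0.3   0.83 -0.92]
slab [328.1 220.2]
a [329.1 171.7]
b [327.2 264.4]
```

View pics/w1.png

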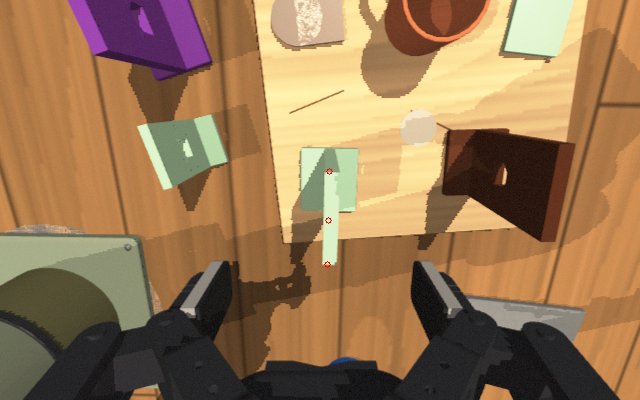

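The wrist view confirms the tile: the slab's top edge runs from (330,171) to (330,265), right on the predicted points. I'll go down to it.

>>> drive_tool --targets '[[[-0.5, 0.3, 1, 0, 1], [-0.5, 0.3, 1.5, 0, 1], [-0.4, 0.1, 1.5, 0, 1], [0, 0, 1.5, 0, 1], [0, 0, 1.5, 0, 1], [0, 0, 1.5, 0, 1], [0, 0, 1.5, 0, 1], [0, 0, 1.2, 0, 1], [0, 0, 1.0, 0, 1], [0, 0, 0.6, 0, 1], [0, 0, 0, 0, 1], [0, 0, 0, 0, 1]]]'

```text
time: 4.4
tool_pos: [0.4046, 0.2157, 0.1366]
eef_rot: [0.708, 0.706, 0.011, -0.004]
contact_force: [0.4, 0.3, 0.3]
gripper_width: 0.0858
```

>>> drive_tool --targets '[[[0.3, -0.7, 0.6, 0, 1], [0, -0.6, 0.6, 0, 1], [0, 0, 0.3, 0, 1], [0, 0, 0, 0, 1], [0, 0, 0, 0, 1]]]'

```text
time: 4.82
tool_pos: [0.3944, 0.2192, 0.1249]
eef_rot: [0.709, 0.705, 0.014, -0.002]
contact_force: [-0.4, -0.6, -0.9]
gripper_width: 0.0856
```

```bash
cat >> h.py <<'E'
def st():
    s=read_state();M=R.from_quat(s["eef_rot"]).as_matrix()
    print("t",round(float(s["time"]),2),"p",s["tool_pos"].round(4),"zax",M[:2,2].round(4),"psi",np.arctan2(M[1,0],M[0,0]).round(4),"F",s["contact_force"].round(2),"w",round(float(s["gripper_width"]),4));return s
E
python3 -c "from h import *;s=st();print(s['ft_torque'].round(3),s['qvel'].round(3))"
```

```text
t 4.82 p [0.3944 0.2192 0.1249] zax [0.0163 0.0231] psi 1.5651 F [-0.37 -0.59 -0.88] w 0.0856
[ 0.007 -0.019 -0.004] [ 0.007 -0.005 -0.004 -0.013 -0.     0.013  0.005]
```

>>> drive_tool --targets '[[[0, -0.3, 0.3, 0, 1], [0, 0, 0, 0, 1], [0, 0, 0, 0, 0], [0, 0, 0, 0, 0], [0, 0, 0, 0, -0.4], [0, 0, 0, 0, -0.4], [0, 0, 0, 0, -0.6], [0, 0, 0, 0, -1], [0, 0, 0, 0, -1], [0, 0, 0, 0, -1], [0, 0, 0, 0, -1], [0, 0, 0, 0, -1]]]' --squeeze 40

```text
time: 5.82
tool_pos: [0.3919, 0.2192, 0.1232]
eef_rot: [0.709, 0.705, 0.014, -0.002]
contact_force: [-0.7, 0.6, 1.2]
gripper_width: 0.0116
```

```bash
python3 -c "from h import *;s=st();print(s['ft_torque'].round(3))"
```

```text
t 5.82 p [0.3919 0.2192 0.1232] zax [0.0172 0.0237] psi 1.5641 F [-0.66  0.61  1.19] w 0.0116
[ 0.036  0.367 -0.03 ]
```

>>> drive_tool --targets '[[[0, 0, -0.3, 0, -1], [0, 0, -0.7, 0, -1], [0, 0, -1.2, 0, -1], [0, 0, -1.8, 0, -1], [0, 0, -2, 0, -1], [0, 0, -2, 0, -1], [0, 0, -2, 0, -1], [0, 0, -2, 0, -1], [0, 0, -1.5, 0, -1], [0, 0, -0.8, 0, -1], [0, 0, 0, 0, -1], [0, 0, 0, 0, -1]]]'

```text
time: 6.82
tool_pos: [0.387, 0.214, 0.2767]
eef_rot: [0.709, 0.705, 0.012, -0.003]
contact_force: [0.1, -0.3, -6.3]
gripper_width: 0.0116
```

```bash
python3 -c "from h import *;s=st();print(s['ft_torque'].round(3))"
```

```text
t 6.82 p [0.387  0.214  0.2767] zax [0.013  0.0212] psi 1.5655 F [ 0.11 -0.26 -6.35] w 0.0116
[-0.048 -0.01  -0.025]
```

>>> drive_tool --targets '[[[-1, 0.3, 0, 0.01, -1], [-2, 0.7, 0, 0.01, -1], [-2.4, 0.8, 0, 0.012, -1], [-2.4, 0.8, 0, 0.012, -1], [-2.4, 0.8, 0, 0.012, -1], [-2.4, 0.8, 0, 0.012, -1], [-2.4, 0.8, 0, 0.012, -1], [-2.4, 0.8, 0, 0.012, -1], [-2, 0.7, 0, 0.01, -1], [-1, 0.4, 0, 0.005, -1], [0, 0, 0, 0, -1], [0, 0, 0, 0, -1]]]'

```text
time: 7.82
tool_pos: [0.4422, -0.0087, 0.265]
eef_rot: [0.748, 0.664, 0.006, -0.008]
contact_force: [-0.1, -0.0, -5.5]
gripper_width: 0.012
```

```bash
cat >> h.py <<'E'
def loc(s):
    d=s["tool_pos"]-[.560,-.004,0]; u=np.array([.9935,-.114]);n=np.array([.114,.9935])
    print("along",(d[:2]@u*1000).round(1),"lateral(+y)",(d[:2]@n*1000).round(1),"mm z",s["tool_pos"][2].round(4))
def favg(n=6):
    F=[]
    for i in range(n): grab_frame("top");F.append(read_state()["contact_force"])
    print("Favg",np.mean(F,0).round(2),"std",np.std(F,0).round(2))
E
python3 - <<'E'
from h import *
s=st();loc(s)
F=[]
for i in range(6):
    f=grab_frame("scene" if i%2 else "top");F.append(read_state()["contact_force"]);cv2.imwrite(f"pics/b{i%2}.png",f["pixels"])
print("Favg",np.mean(F,0).round(2),np.std(F,0).round(2))
s=st()
t=cv2.imread("pics/b0.png")[90:240,260:410];c=cv2.imread("pics/b1.png")[110:260,230:380]
cv2.imwrite("pics/m2.png",cv2.resize(np.hstack([t,c]),None,fx=2.6,fy=2.6,interpolation=cv2.INTER_CUBIC))
E
```

```text
t 7.82 p [ 0.4422 -0.0087  0.265 ] zax [-0.0014  0.0189] psi 1.4511 F [-0.09 -0.02 -5.5 ] w 0.012
along -116.5 lateral(+y) -18.1 mm z 0.265
Favg [ 0.29  0.1  -4.93] [0.49 0.24 0.32]
t 8.12 p [ 0.4425 -0.0074  0.2657] zax [0.    0.019] psi 1.4535 F [ 0.56 -0.25 -5.4 ] w 0.0115
```

View pics/m2.png

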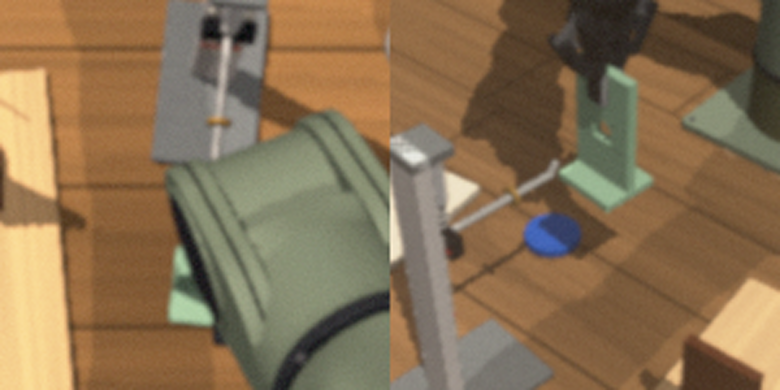

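>>> drive_tool --targets '[[[0.3, 0.4, -0.1, 0, -1], [0.4, 0.8, -0.1, 0, -1], [0.4, 1.0, 0, 0, -1], [0.3, 1.0, 0, 0, -1], [0.2, 1.0, 0, 0, -1], [0.1, 0.8, 0, 0, -1], [0, 0.4, 0, 0, -1], [0, 0, 0, 0, -1], [0, 0, 0, 0, -1]]]'

```text
time: 8.87
tool_pos: [0.5018, 0.0082, 0.2688]
eef_rot: [0.745, 0.667, 0.007, -0.007]
contact_force: [-0.1, 0.6, -5.7]
gripper_width: 0.0115
```

Run:
```python
from h import *
S=np.load("scene.npz");print("pred hole earlier",proj(S["K"],S["P"],(.4485,-.0074,.2297)),"seen 311.9 161.2")
s=st();loc(s)
f=grab_frame("scene");c=f["pixels"][130:210,250:350]
w=grab_frame("wrist")["pixels"]
c=cv2.resize(c,None,fx=5,fy=5,interpolation=cv2.INTER_CUBIC)
w=cv2.resize(w,(288,180))
o=np.zeros((400,790,3),np.uint8);o[:,:500]=c;o[:180,500:788]=w
cv2.imwrite("pics/m3.png",o)
p=s["tool_pos"];u=np.array([.9935,-.114])*.006
print("hole front now",proj(S["K"],S["P"],(p[0]+u[0],p[1]+u[1],p[2]-.036)))
```

```text
pred hole earlier [311.04232952 160.02812854] seen 311.9 161.2
t 8.87 p [0.5018 0.0082 0.2688] zax [0.0009 0.0198] psi 1.4591 F [-0.08  0.61 -5.73] w 0.0115
along -59.2 lateral(+y) 5.5 mm z 0.2688
hole front now [300.733288   171.50270923]
```

View pics/m3.png

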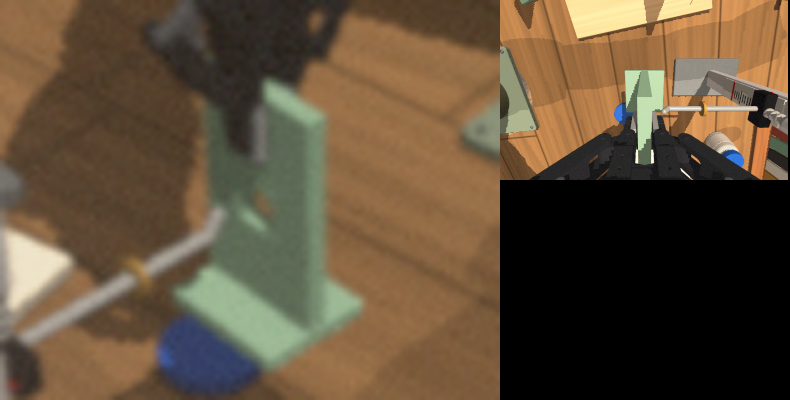

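The scene view has the hole at (301,172), against a prediction of (300.7,171.5), and the hook tip just in front of it. I'll correct the lateral offset and then slide on.

>>> drive_tool --targets '[[[-0.3, 0, 0.05, 0, -1], [-0.25, 0, 0.05, 0, -1], [0, 0, 0, 0, -1], [0, 0, 0, 0, -1]]]'

```text
time: 9.3
tool_pos: [0.5001, 0.0017, 0.268]
eef_rot: [0.746, 0.666, 0.007, -0.007]
contact_force: [-0.3, 0.1, -5.0]
gripper_width: 0.0113
```

Run:
```python
from h import *
s=st();loc(s)
```

```text
t 9.3 p [0.5001 0.0017 0.268 ] zax [0.0009 0.0191] psi 1.4588 F [-0.29  0.11 -4.99] w 0.0113
along -60.2 lateral(+y) -1.1 mm z 0.268
```

>>> drive_tool --targets '[[[0.05, 0.4, 0, 0, -1], [0.05, 0.6, 0, 0, -1], [0, 0.6, 0, 0, -1], [0, 0.6, 0, 0, -1], [0, 0.5, 0, 0, -1], [0, 0.3, 0, 0, -1], [0, 0, 0, 0, -1]]]'

```text
time: 9.88
tool_pos: [0.5337, -0.001, 0.2678]
eef_rot: [0.746, 0.666, 0.007, -0.007]
contact_force: [0.1, -0.9, -4.9]
gripper_width: 0.0115
```

Run:
```python
from h import *
s=st();loc(s)
```

```text
t 9.88 p [ 0.5337 -0.001   0.2678] zax [0.0012 0.0192] psi 1.4583 F [ 0.09 -0.87 -4.86] w 0.0115
along -26.5 lateral(+y) -0.0 mm z 0.2678
```

>>> drive_tool --targets '[[[0, 0.5, 0, 0, -1], [0, 0.6, 0, 0, -1], [0, 0.6, 0, 0, -1], [0, 0.4, 0, 0, -1], [0, 0.2, 0, 0, -1], [0, 0, 0, 0, -1]]]'

```text
time: 10.38
tool_pos: [0.559, -0.0039, 0.2675]
eef_rot: [0.746, 0.666, 0.007, -0.007]
contact_force: [0.1, -0.8, -5.4]
gripper_width: 0.0114
```

Run:
```python
from h import *
s=st();loc(s)
f=grab_frame("scene")
cv2.imwrite("pics/m4.png",cv2.resize(f["pixels"][130:220,230:340],None,fx=6,fy=6,interpolation=cv2.INTER_CUBIC))
favg(6);s=st();loc(s)
```

```text
t 10.38 p [ 0.559  -0.0039  0.2675] zax [0.0007 0.0192] psi 1.4583 F [ 0.05 -0.75 -5.44] w 0.0114
along -1.0 lateral(+y) -0.0 mm z 0.2675
Favg [-0.09 -0.26 -5.19] std [0.45 0.54 0.37]
t 10.73 p [ 0.5585 -0.0039  0.2678] zax [0.0008 0.0191] psi 1.4584 F [ 0.3  -0.48 -4.95] w 0.0117
along -1.5 lateral(+y) -0.1 mm z 0.2678
```

View pics/m4.png

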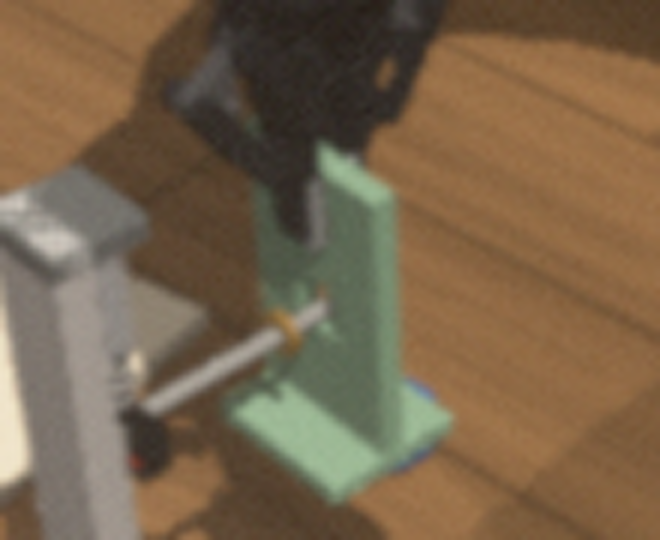

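The rod is through the hole at about (322,310) in the crop, in front of the collar. I'll lower slowly.

>>> drive_tool --targets '[[[-0.005, 0, 0.15, 0, -1], [-0.005, 0, 0.2, 0, -1], [-0.005, 0, 0.2, 0, -1], [-0.005, 0, 0.2, 0, -1], [-0.005, 0, 0.2, 0, -1], [-0.005, 0, 0.2, 0, -1], [-0.005, 0, 0.2, 0, -1], [-0.005, 0, 0.2, 0, -1], [-0.005, 0, 0.25, 0, -1], [-0.005, 0, 0.25, 0, -1], [-0.005, 0, 0.25, 0, -1], [-0.005, 0, 0.2, 0, -1]]]'

```text
time: 11.73
tool_pos: [0.5584, -0.004, 0.2405]
eef_rot: [0.746, 0.666, 0.007, -0.007]
contact_force: [-0.5, -0.6, -3.7]
gripper_width: 0.0113
```

Run:
```python
from h import *
favg(4);s=st();loc(s)
```

```text
Favg [-0.07 -0.22 -4.17] std [0.91 0.29 0.55]
t 11.93 p [ 0.5583 -0.0039  0.2408] zax [0.0012 0.0191] psi 1.4585 F [-1.3   0.03 -4.15] w 0.0115
along -1.6 lateral(+y) -0.1 mm z 0.2408
```

>>> drive_tool --targets '[[[-0.005, 0, 0.15, 0, -1], [-0.005, 0, 0.2, 0, -1], [-0.005, 0, 0.25, 0, -1], [-0.005, 0, 0.25, 0, -1], [-0.005, 0, 0.25, 0, -1], [-0.005, 0, 0.25, 0, -1], [-0.005, 0, 0.25, 0, -1], [-0.005, 0, 0.25, 0, -1], [-0.005, 0, 0.25, 0, -1], [-0.005, 0, 0.2, 0, -1], [-0.005, 0, 0.15, 0, -1], [0, 0, 0, 0, -1]]]'

```text
time: 12.93
tool_pos: [0.5584, -0.004, 0.2141]
eef_rot: [0.746, 0.666, 0.007, -0.007]
contact_force: [-0.5, -0.1, -1.3]
gripper_width: 0.0115
```

Run:
```python
from h import *
favg(8);s=st();loc(s)
```

```text
Favg [-1.14 -0.12 -1.  ] std [0.43 0.36 0.3 ]
t 13.33 p [ 0.5584 -0.004   0.2145] zax [0.0021 0.019 ] psi 1.4585 F [-1.82 -0.5  -0.77] w 0.0115
along -1.6 lateral(+y) -0.2 mm z 0.2145
```

>>> drive_tool --targets '[[[0, 0, 0.1, 0, -1], [-0.005, 0, 0.15, 0, -1], [-0.005, 0, 0.15, 0, -1], [-0.005, 0, 0.15, 0, -1], [0, 0, 0.15, 0, -1], [0, 0, 0.1, 0, -1], [0, 0, 0.1, 0, -1], [0, 0, 0.05, 0, -1], [0, 0, 0, 0, -1]]]'

```text
time: 14.08
tool_pos: [0.5584, -0.004, 0.204]
eef_rot: [0.746, 0.666, 0.007, -0.006]
contact_force: [-1.9, 1.1, -0.3]
gripper_width: 0.0115
```

Run:
```python
from h import *
favg(20);s=st();loc(s)
f=grab_frame("scene");cv2.imwrite("pics/s5.png",f["pixels"])
```

```text
Favg [-1.2  -0.1   0.06] std [0.54 0.58 0.44]
t 15.08 p [ 0.5584 -0.0039  0.2041] zax [0.0022 0.019 ] psi 1.4585 F [-1.19 -0.28  0.33] w 0.0118
along -1.6 lateral(+y) -0.1 mm z 0.2041
```

>>> drive_tool --targets '[[[0, -0.05, 0, 0, -1], [0, -0.05, 0, 0, -1], [0, 0, 0, 0, -1]]]'

```text
time: 15.38
tool_pos: [0.5583, -0.0039, 0.2044]
eef_rot: [0.746, 0.666, 0.008, -0.006]
contact_force: [-0.4, 0.1, 0.6]
gripper_width: 0.0115
```

Run:
```python
from h import *
favg(12);s=st();loc(s);print(s["ft_torque"].round(3))
```

```text
Favg [ 1.18 -0.53 -0.13] std [0.48 0.5  0.5 ]
t 15.98 p [ 0.5582 -0.0039  0.2043] zax [0.0042 0.0191] psi 1.4583 F [ 1.67 -1.    0.63] w 0.0115
along -1.8 lateral(+y) -0.1 mm z 0.2043
[-0.133 -0.397  0.025]
```

>>> drive_tool --targets '[[[0, 0.03, 0, 0, -1]]]'

```text
time: 16.07
tool_pos: [0.5583, -0.0039, 0.2043]
eef_rot: [0.746, 0.666, 0.008, -0.006]
contact_force: [-1.5, -0.1, 0.4]
gripper_width: 0.0115
```

Run:
```python
from h import *
favg(8);s=st();loc(s)
```

```text
Favg [-0.61 -0.11 -0.33] std [0.42 0.52 0.48]
t 16.47 p [ 0.5584 -0.004   0.2043] zax [0.0039 0.0191] psi 1.4583 F [-1.22 -0.36 -0.61] w 0.0112
along -1.6 lateral(+y) -0.1 mm z 0.2043
```

>>> drive_tool --targets '[[[0, 0, 0.04, 0, -1], [0, 0, 0, 0, -1], [0, 0, 0, 0, -0.7], [0, 0, 0, 0, -0.67], [0, 0, 0, 0, -0.64], [0, 0, 0, 0, -0.58], [0, 0, 0, 0, -0.5], [0, 0, 0, 0, -0.4], [0, 0, 0, 0, -0.3], [0, 0, 0, 0, -0.2], [0, 0, 0, 0, -0.1], [0, 0, 0, 0, 0]]]' --squeeze 20

```text
time: 17.47
tool_pos: [0.5587, -0.0037, 0.2039]
eef_rot: [0.746, 0.666, 0.008, -0.006]
contact_force: [0.6, 0.6, 0.2]
gripper_width: 0.0426
```

Run:
```python
from h import *
a=cv2.imread("pics/s5.png")[150:240,230:340]
F=[]
for i in range(10): f=grab_frame("scene");F.append(read_state()["contact_force"])
print(np.mean(F,0).round(2))
cv2.imwrite("pics/s6.png",f["pixels"]);s=st();loc(s)
b=f["pixels"][150:240,230:340]
cv2.imwrite("pics/m6.png",cv2.resize(np.hstack([a,b]),None,fx=3.6,fy=3.6,interpolation=cv2.INTER_CUBIC))
```

```text
[ 0.14 -0.08  0.12]
t 17.97 p [ 0.5587 -0.0037  0.204 ] zax [0.0047 0.0195] psi 1.4584 F [ 0.2  -0.05 -0.49] w 0.0427
along -1.4 lateral(+y) 0.2 mm z 0.204
```

View pics/m6.png

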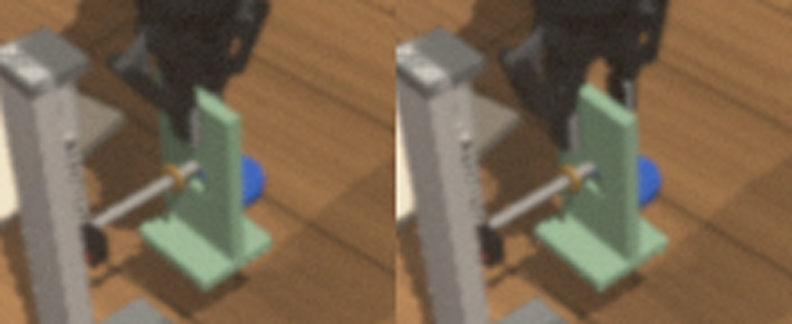

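>>> drive_tool --targets '[[[0, 0, 0, 0, 0], [0, 0, 0, 0, 0], [0, 0, 0, 0, 0], [0, 0, 0, 0, 0], [0, 0, 0, 0, 0], [0, 0, 0, 0, 0], [0, 0, 0, 0, 0], [0, 0, 0, 0, 0], [0, 0, 0, 0, 0], [0, 0, 0, 0, 0], [0, 0, 0, 0, 0], [0, 0, 0, 0, 0]]]'

```text
time: 18.97
tool_pos: [0.5587, -0.0037, 0.204]
eef_rot: [0.746, 0.666, 0.008, -0.006]
contact_force: [0.1, -0.7, 0.4]
gripper_width: 0.0429
```

>>> drive_tool --targets '[[[0, 0, 0, 0, 0], [0, 0, 0, 0, 0], [0, 0, 0, 0, 0], [0, 0, 0, 0, 0], [0, 0, 0, 0, 0], [0, 0, 0, 0, 0], [0, 0, 0, 0, 0], [0, 0, 0, 0, 0], [0, 0, 0, 0, 0], [0, 0, 0, 0, 0], [0, 0, 0, 0, 0], [0, 0, 0, 0, 0]]]'

```text
time: 19.97
tool_pos: [0.5587, -0.0037, 0.204]
eef_rot: [0.746, 0.666, 0.008, -0.006]
contact_force: [-0.3, -0.7, -0.3]
gripper_width: 0.0429
```

>>> drive_tool --targets '[[[0, 0, 0, 0, 0], [0, 0, 0, 0, 0], [0, 0, 0, 0, 0], [0, 0, 0, 0, 0], [0, 0, 0, 0, 0], [0, 0, 0, 0, 0], [0, 0, 0, 0, 0], [0, 0, 0, 0, 0], [0, 0, 0, 0, 0], [0, 0, 0, 0, 0], [0, 0, 0, 0, 0], [0, 0, 0, 0, 0]]]'

```text
time: 20.97
tool_pos: [0.5587, -0.0037, 0.204]
eef_rot: [0.746, 0.666, 0.008, -0.006]
contact_force: [0.3, -0.3, 1.0]
gripper_width: 0.0427
```

Run:
```python
from h import *
f=[grab_frame("scene")["pixels"].astype(float) for i in range(4)]
a=cv2.imread("pics/s6.png").astype(float)
r=np.s_[150:240,265:310]
print("diff vs earlier",np.abs(np.mean(f,0)-a)[r].mean(),"noise",np.abs(f[0]-f[3])[r].mean())
g=lambda x:np.float64(cv2.cvtColor(x.astype(np.uint8),6)[r]);print(cv2.phaseCorrelate(g(a),g(np.mean(f,0))))
s=st();loc(s)
```

```text
diff vs earlier 1.6997119341563787 noise 2.1184362139917696
((0.49665831606635535, 0.015384322040901566), 1.0010928593841584)
t 21.17 p [ 0.5587 -0.0037  0.2039] zax [0.0047 0.0195] psi 1.4585 F [-0.61 -0.27  0.97] w 0.043
along -1.4 lateral(+y) 0.2 mm z 0.2039
```

It hung still for over 3 s, with image changes within noise. I'll regrip gently.

>>> drive_tool --targets '[[[0, 0, 0, 0, -0.2], [0, 0, 0, 0, -0.35], [0, 0, 0, 0, -0.45], [0, 0, 0, 0, -0.55], [0, 0, 0, 0, -0.6], [0, 0, 0, 0, -0.65], [0, 0, 0, 0, -0.68], [0, 0, 0, 0, -0.71], [0, 0, 0, 0, -0.75], [0, 0, 0, 0, -1], [0, 0, 0, 0, -1], [0, 0, 0, 0, -1]]]' --squeeze 20

```text
time: 22.17
tool_pos: [0.5587, -0.0037, 0.204]
eef_rot: [0.746, 0.666, 0.008, -0.006]
contact_force: [-0.6, -0.2, 0.2]
gripper_width: 0.0118
```

>>> drive_tool --targets '[[[0, 0, 0, 0, -1], [0, 0, 0, 0, -1], [0, 0, 0, 0, -1]]]' --squeeze 40

```text
time: 22.42
tool_pos: [0.5587, -0.0037, 0.204]
eef_rot: [0.746, 0.666, 0.008, -0.006]
contact_force: [-0.0, 0.3, -0.3]
gripper_width: 0.0116
```

Run:
```python
from h import *
favg(6);s=st();loc(s)
```

```text
Favg [0.22 0.43 0.32] std [0.35 0.24 0.42]
t 22.72 p [ 0.5588 -0.0037  0.204 ] zax [0.0049 0.0196] psi 1.4584 F [0.16 0.6  0.26] w 0.0117
along -1.3 lateral(+y) 0.2 mm z 0.204
```

>>> drive_tool --targets '[[[0, 0, -0.1, 0, -1], [0.005, 0, -0.15, 0, -1], [0.005, 0, -0.2, 0, -1], [0.005, 0, -0.25, 0, -1], [0.005, 0, -0.25, 0, -1], [0.005, 0, -0.25, 0, -1], [0.005, 0, -0.25, 0, -1], [0.005, 0, -0.25, 0, -1], [0.005, 0, -0.25, 0, -1], [0.005, 0, -0.25, 0, -1], [0.005, 0, -0.25, 0, -1], [0.005, 0, -0.25, 0, -1]]]'

```text
time: 23.72
tool_pos: [0.5587, -0.0037, 0.2335]
eef_rot: [0.746, 0.666, 0.008, -0.006]
contact_force: [1.4, 0.5, -2.8]
gripper_width: 0.0116
```

>>> drive_tool --targets '[[[0.005, 0, -0.25, 0, -1], [0.005, 0, -0.25, 0, -1], [0.005, 0, -0.25, 0, -1], [0.005, 0, -0.25, 0, -1], [0.005, 0, -0.2, 0, -1], [0.005, 0, -0.2, 0, -1], [0.005, 0, -0.2, 0, -1], [0.005, 0, -0.15, 0, -1], [0.005, 0, -0.15, 0, -1], [0, 0, -0.1, 0, -1], [0, 0, -0.1, 0, -1], [0, 0, -0.1, 0, -1]]]'

```text
time: 24.72
tool_pos: [0.5578, -0.0038, 0.2573]
eef_rot: [0.746, 0.666, 0.007, -0.006]
contact_force: [0.1, 0.3, -5.4]
gripper_width: 0.0117
```

Run:
```python
from h import *
s=st();loc(s)
```

```text
t 24.72 p [ 0.5578 -0.0038  0.2573] zax [0.0021 0.0193] psi 1.4586 F [ 0.15  0.35 -5.36] w 0.0117
along -2.2 lateral(+y) -0.1 mm z 0.2573
```

Full weight is back on the gripper. I'll rise 1 cm and withdraw along −x.

>>> drive_tool --targets '[[[0, 0, -0.3, 0, -1], [0, 0, -0.4, 0, -1], [0, 0, -0.3, 0, -1], [0, 0, 0, 0, -1], [0, 0, 0, 0, -1]]]'

```text
time: 25.13
tool_pos: [0.5577, -0.004, 0.2686]
eef_rot: [0.746, 0.666, 0.007, -0.006]
contact_force: [-0.3, -0.2, -4.9]
gripper_width: 0.011
```

Run:
```python
from h import *
s=st();loc(s)
```

```text
t 25.13 p [ 0.5577 -0.004   0.2686] zax [0.0022 0.0193] psi 1.4586 F [-0.26 -0.16 -4.91] w 0.011
along -2.3 lateral(+y) -0.3 mm z 0.2686
```

>>> drive_tool --targets '[[[0, -0.3, 0.05, 0, -1], [0, -0.5, 0, 0, -1], [0, -0.6, 0, 0, -1], [0, -0.6, 0, 0, -1], [0, -0.6, 0, 0, -1], [0, -0.4, 0, 0, -1]]]'

```text
time: 25.63
tool_pos: [0.5247, -0.0003, 0.2677]
eef_rot: [0.746, 0.666, 0.007, -0.007]
contact_force: [-0.1, -0.4, -5.2]
gripper_width: 0.0116
```

Run:
```python
from h import *
s=st();loc(s)
```

```text
t 25.63 p [ 5.247e-01 -3.000e-04  2.677e-01] zax [0.0014 0.0193] psi 1.4586 F [-0.14 -0.37 -5.24] w 0.0116
along -35.5 lateral(+y) -0.4 mm z 0.2677
```

>>> drive_tool --targets '[[[0, -0.5, 0, 0, -1], [0, -0.6, 0, 0, -1], [0, -0.8, 0, 0, -1], [0, -1, 0, 0, -1], [0, -1.2, 0, 0, -1], [0, -1.2, 0, 0, -1], [0, -0.8, 0, 0, -1], [0, -0.4, 0, 0, -1], [0, 0, 0, 0, -1], [0, 0, 0, 0, -1]]]'

```text
time: 26.47
tool_pos: [0.4535, 0.0075, 0.2684]
eef_rot: [0.746, 0.666, 0.007, -0.006]
contact_force: [1.1, -0.2, -5.6]
gripper_width: 0.0113
```

Run:
```python
from h import *
s=st();loc(s)
S=np.load("scene.npz")
f=grab_frame("scene")["pixels"];a=cv2.imread("pics/scene.png")
r=np.s_[165:200,252:290]
print("hook back? diff",np.abs(f[r].astype(float)-a[r]).mean())
M=R.from_quat(s["eef_rot"]).as_matrix();print(M.round(3))
print("delta in tool axes to shelf",((np.r_[.523,-.315,s["tool_pos"][2]]-s["tool_pos"])@M).round(3))
```

```text
t 26.47 p [0.4535 0.0075 0.2684] zax [0.003  0.0188] psi 1.4586 F [ 1.1  -0.24 -5.6 ] w 0.0113
along -107.2 lateral(+y) -0.7 mm z 0.2684
hook back? diff 17.83984962406015
[[ 0.112  0.994  0.003]
 [ 0.994 -0.112  0.019]
 [ 0.019  0.001 -1.   ]]
delta in tool axes to shelf [-0.313  0.105 -0.006]
```

>>> drive_tool --targets '[[[-1, 0, 0, 0, -1], [-2, 0, 0, 0, -1], [-2.5, 0, 0, 0, -1], [-3, 0, 0, 0, -1], [-3, 0.8, 0, 0, -1], [-3, 1.4, 0, 0, -1], [-3, 1.6, 0, 0, -1], [-3, 1.6, 0, 0, -1], [-3, 1.6, 0, 0, -1], [-2.5, 1.2, 0, 0, -1], [-1.5, 0.8, 0, 0, -1], [0, 0, 0, 0, -1]]]'

```text
time: 27.52
tool_pos: [0.514, -0.2968, 0.2601]
eef_rot: [0.746, 0.666, 0.007, -0.006]
contact_force: [-0.7, -0.2, -6.2]
gripper_width: 0.0118
```

```bash
cat >> h.py <<'E'
def shelf(s):
    M=R.from_quat(s["eef_rot"]).as_matrix();print("tool delta",((np.r_[.523,-.315,.0525+.075+.0]+[0,0,-.0015]-s["tool_pos"])@M).round(4))
E
python3 - <<'E'
from h import *
s=st();shelf(s);print(s["joint_pos"].round(2))
E
```

```text
t 27.52 p [ 0.514  -0.2968  0.2601] zax [0.0025 0.0185] psi 1.4568 F [-0.72 -0.18 -6.22] w 0.0118
tool delta [-0.0195  0.0109  0.1338]
[ 0.7   0.74 -0.47  1.35  0.33  1.14  0.08]
```

>>> drive_tool --targets '[[[-0.4, 0.2, 0.5, 0, -1], [-0.5, 0.3, 1.2, 0, -1], [-0.5, 0.3, 1.5, 0, -1], [-0.3, 0.2, 1.5, 0, -1], [-0.2, 0.1, 1.5, 0, -1], [0, 0, 1.5, 0, -1], [0, 0, 1.3, 0, -1], [0, 0, 1.0, 0, -1], [0, 0, 0.8, 0, -1], [0, 0, 0.5, 0, -1], [0, 0, 0, 0, -1], [0, 0, 0, 0, -1]]]'

```text
time: 28.52
tool_pos: [0.5217, -0.3156, 0.1318]
eef_rot: [0.745, 0.667, 0.007, -0.009]
contact_force: [-0.1, 0.1, -4.5]
gripper_width: 0.0115
```

Run:
```python
from h import *
s=st();shelf(s);favg(4)
f=grab_frame("scene")["pixels"];cv2.imwrite("pics/m7.png",cv2.resize(f[110:230,160:300],None,fx=4,fy=4,interpolation=cv2.INTER_CUBIC))
```

```text
t 28.52 p [ 0.5217 -0.3156  0.1318] zax [-0.0025  0.0225] psi 1.4606 F [-0.08  0.1  -4.46] w 0.0115
tool delta [0.0007 0.0013 0.0058]
Favg [ 0.17 -0.28 -5.18] std [1.28 0.63 0.86]
```

View pics/m7.png

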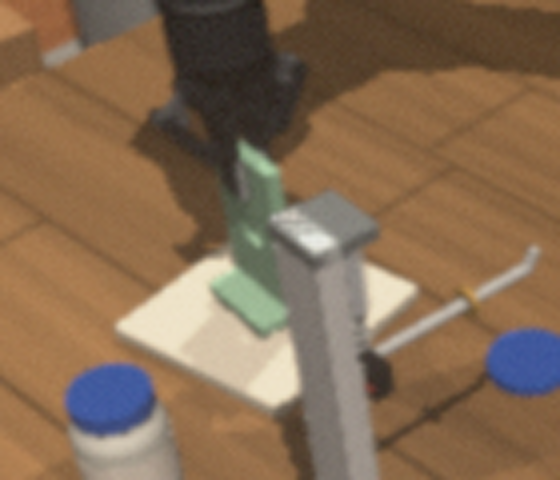

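The tile is just above the middle of the shelf. The hook tip is back at full-frame (293,172), its unloaded place. I'll lower slowly to contact.

>>> drive_tool --targets '[[[0, 0, 0.1, 0, -1], [0, 0, 0.1, 0, -1], [0, 0, 0.1, 0, -1], [0, 0, 0.1, 0, -1], [0, 0, 0.1, 0, -1], [0, 0, 0, 0, -1]]]'

```text
time: 29.27
tool_pos: [0.5221, -0.3161, 0.1279]
eef_rot: [0.745, 0.667, 0.007, -0.008]
contact_force: [-0.3, -0.5, -5.2]
gripper_width: 0.0114
```

Run:
```python
from h import *
s=st();shelf(s);favg(5)
```

```text
t 29.27 p [ 0.5221 -0.3161  0.1279] zax [-0.0003  0.021 ] psi 1.4601 F [-0.26 -0.52 -5.18] w 0.0114
tool delta [0.0011 0.0008 0.0019]
Favg [-0.55 -0.37 -5.71] std [0.45 0.32 0.34]
```

>>> drive_tool --targets '[[[0, 0, 0.1, 0, -1], [0, 0, 0.1, 0, -1], [0, 0, 0.05, 0, -1], [0, 0, 0, 0, -1]]]'

```text
time: 29.85
tool_pos: [0.5224, -0.3168, 0.1272]
eef_rot: [0.745, 0.667, 0.007, -0.007]
contact_force: [-0.7, 0.3, -5.7]
gripper_width: 0.0116
```

Run:
```python
from h import *
s=st();shelf(s);favg(5)
```

```text
t 29.85 p [ 0.5224 -0.3168  0.1272] zax [0.0013 0.0191] psi 1.4595 F [-0.72  0.28 -5.73] w 0.0116
tool delta [0.0018 0.0004 0.0012]
Favg [-1.18 -0.3   0.23] std [0.25 0.34 0.91]
```

>>> drive_tool --targets '[[[0, 0, 0.05, 0, -1], [0, 0, 0.05, 0, -1], [0, 0, 0.05, 0, -1]]]'

```text
time: 30.35
tool_pos: [0.5225, -0.3174, 0.1269]
eef_rot: [0.746, 0.666, 0.007, -0.006]
contact_force: [-4.5, 0.9, 10.9]
gripper_width: 0.0115
```

Run:
```python
from h import *
s=st();shelf(s);favg(5);print(s["ft_torque"].round(3))
```

```text
t 30.35 p [ 0.5225 -0.3174  0.1269] zax [0.0021 0.0176] psi 1.4589 F [-4.54  0.95 10.9 ] w 0.0115
tool delta [0.0025 0.0002 0.0009]
Favg [-4.29  0.44  9.65] std [0.42 0.51 0.36]
[0.747 0.995 0.114]
```

Firmly seated, pressing about 10 N. I'll release gradually.

>>> drive_tool --targets '[[[0, 0, 0, 0, -1], [0, 0, 0, 0, -1], [0, 0, 0, 0, -0.7], [0, 0, 0, 0, -0.67], [0, 0, 0, 0, -0.62], [0, 0, 0, 0, -0.55], [0, 0, 0, 0, -0.4], [0, 0, 0, 0, -0.2], [0, 0, 0, 0, 0.1], [0, 0, 0, 0, 0.4], [0, 0, 0, 0, 0.4], [0, 0, 0, 0, 0.4]]]' --squeeze 20

```text
time: 31.6
tool_pos: [0.5233, -0.3173, 0.1271]
eef_rot: [0.745, 0.667, 0.007, -0.005]
contact_force: [0.1, -0.9, 0.6]
gripper_width: 0.0598
```

>>> drive_tool --targets '[[[0, 0, -0.5, 0, 0.4], [0, 0, -1, 0, 0.4], [0, 0, -1.5, 0, 0.4], [0, 0, -2, 0, 0.4], [0, 0, -2, 0, 0.4], [0, 0, -2, 0, 0.4], [0, 0, -2, 0, 0.4], [0, 0, -2, 0, 0.4], [0, 0, -1, 0, 0.4], [0, 0, 0, 0, 0.4], [0, 0, 0, 0, 0.4]]]'

```text
time: 32.52
tool_pos: [0.5223, -0.3189, 0.2818]
eef_rot: [0.745, 0.667, 0.009, -0.004]
contact_force: [-0.6, 0.2, -0.1]
gripper_width: 0.0592
```

Run:
```python
from h import *
s=st();favg(2)
f=grab_frame("scene")["pixels"];t=grab_frame("top")["pixels"]
cv2.imwrite("pics/m8.png",np.hstack([cv2.resize(f[110:230,160:300],(392,336),interpolation=2),cv2.resize(t[120:240,390:530],(392,336),interpolation=2)]))
a=cv2.imread("pics/scene.png");d=np.abs(f.astype(int)-a).max(2);print("hook/plank diff",d[172:200,252:295].mean(),d[225:350,310:470].mean())
```

```text
t 32.52 p [ 0.5223 -0.3189  0.2818] zax [0.0076 0.0175] psi 1.4606 F [-0.58  0.19 -0.1 ] w 0.0592
Favg [ 0.29  0.63 -0.15] std [0.58 0.8  0.06]
hook/plank diff 14.60797342192691 8.5174
```

View pics/m8.png

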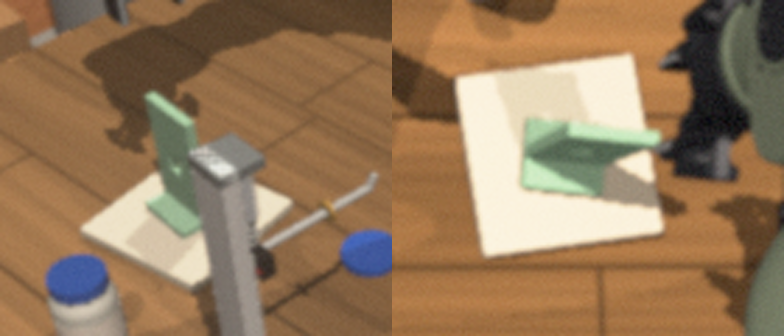

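The scene view shows the tile upright on the shelf. In the top view its foot is centred at about (563,156), against the shelf centre at (559,156). The gripper is clear.

```bash
python3 -c "from station import hand_in;print(hand_in())"
```

```text
the job is handed in; nothing more can be done
None
```

The pale green tile has been weighed and now stands upright near the middle of the kiln shelf. I handed the job in at about 33 s of the allowed 67 s.

- **Hanging:** I lowered the tile onto the hook over about 5 cm, until the gripper carried roughly 0 N. The tile weighs about 5.1 N, or 0.5 kg. I worked out a hook draw of about 48 mm from the arm's height, which is short of the red mark at 85 mm. Pictures from before and after letting go showed no visible drop or jump.
- **Hanging still:** It hung untouched for more than 3 s. Frames about 3 s apart differed no more than camera noise.
- **Taking it off:** I regripped it with almost no load, raised it slowly until the gripper carried the full weight, then slid it off the hook. The hook tip was back at its unloaded place in the picture.
- **Setting down:** It was seated on the shelf with about 10 N of pressure before I opened the fingers. The last pictures show the foot within a few millimetres of the shelf centre and the gripper clear.

**Checks that fell short:**
- The automatic image difference against the first scene picture was not near zero: about 15 levels around the hook and 8.5 around the plank. I put this down to shadows and the arm having moved, but did not confirm it.
- I did not inspect the brown tile or the other plank items again at the end. I planned no move that touched them.
- Force readings were noisy, about ±0.4 N, so the balance at release is only certain to a millimetre or two of hook travel.

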